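Put the workshop tools back on their shadow boards

TASK

Class is over: put each of the four tools on the bench (spirit level, block plane, tape measure, hole saw) on the small plywood board with the black outline of its shape, right way up and covering the outline; either way round is fine. Set them down rather than drop them, let go of everything, and leave the little green varnish tin standing where it is.

Things in the scene. Friction and masses are not known exactly. Their poses are not given: they have to be found in the camera images.
- level: Yellow spirit level lying flat, a plain bar with green vials on top: 160 mm long (x) by 34 mm wide (y) by 24 mm high, about 180 g. Origin: centre of its underside; x along its length, z up. Grip it across its 34 mm width.
- plane: Blue metal block plane with a steel cap and a dark wooden front knob: sole with half-round ends, 140 mm long (x) by 48 mm wide (y), vertical sides 26 mm high, cap and knob up to 48 mm high in the middle strip (within 18 mm of the centre line), about 500 g. Origin: centre of its underside; x along its length, z up. Grip it across its 48 mm width by the sides.
- tape: Black and yellow tape measure case lying flat, yellow disc on top: rounded block 78 mm long (x) by 60 mm wide (y) by 36 mm high, about 300 g. Origin: centre of its underside; x along its length, z up. Grip it across its 60 mm width.
- holesaw: Red hole saw standing on its teeth: a round cup 51 mm in diameter and 36 mm high with a steel shank on top up to 50 mm, about 150 g. Origin: centre of its underside; z up. Grip it across the cup.
- level_board: Plywood board 176 (x) by 62 mm (y) with the level's outline in black: a straight bar 160 mm along x by 34 mm. Fixed to the bench, 9 mm thick (tools rest on it at z = 9 mm in its frame). Origin: centre of its underside, right under the middle of the outline; z up.
- plane_board: Plywood board 164 (x) by 74 mm (y) with the plane's outline in black: a bar with half-round ends, 140 mm along x by 48 mm. Fixed to the bench, 9 mm thick (tools rest on it at z = 9 mm in its frame). Origin: centre of its underside, right under the middle of the outline; z up.
- tape_board: Plywood board 104 (x) by 86 mm (y) with the tape measure's outline in black: a rectangle with rounded corners, 78 mm along x by 60 mm. Fixed to the bench, 9 mm thick (tools rest on it at z = 9 mm in its frame). Origin: centre of its underside, right under the middle of the outline; z up.
- saw_board: Plywood board 86 by 86 mm with the hole saw's outline in black: a disc 51 mm in diameter. Fixed to the bench, 9 mm thick (tools rest on it at z = 9 mm in its frame). Origin: centre of its underside, right under the middle of the outline; z up.
- tin: Little steel tin with a green label and green spot on its lid, 37 mm in diameter, 54 mm high, standing among the tools; not to be moved or knocked over. Origin: centre of its underside; z up.
Not all that is in view belongs to the job. Leave any blue look-alike of the level alone.

How it is judged:
At the end, for the whole second after the job is handed in: Each tool lies on its own board, its centre within 12 mm of the outline's centre, resting on the board right way up (tilt under 0.1 rad); level, plane and tape turned within 0.2 rad of the outline (either way round); all at rest; the tin upright within 30 mm of where it stood (horizontal distance between level and level_board below 0.012 m and z of level in the frame of level_board between 0.005 and 0.014 m and angle between each of level, plane, tape, holesaw's own z axis and vertical below 0.1 rad and linear speed of each of level, plane, tape, holesaw below 0.02 m/s and angular speed of each of level, plane, tape, holesaw below 0.2 rad/s and angle between the x axis of level and the x axis of level_board, either way round below 0.2 rad and horizontal distance between plane and plane_board below 0.012 m and z of plane in the frame of plane_board between 0.005 and 0.014 m and angle between the x axis of plane and the x axis of plane_board, either way round below 0.2 rad and horizontal distance between tape and tape_board below 0.012 m and z of tape in the frame of tape_board between 0.005 and 0.014 m and angle between the x axis of tape and the x axis of tape_board, either way round below 0.2 rad and horizontal distance between holesaw and saw_board below 0.012 m and z of holesaw in the frame of saw_board between 0.005 and 0.014 m and angle between tin's own z axis and vertical below 0.15 rad and distance of tin from where it was at the start of the episode below 0.03 m); the robot touches nothing.
It fails at once if a tool lands on its board at more than 0.7 m/s (dropped or slammed) ((horizontal distance between level and level_board below 0.05 m and z of level in the frame of level_board below 0.03 m and linear speed of level above 0.7 m/s) or (horizontal distance between plane and plane_board below 0.05 m and z of plane in the frame of plane_board below 0.03 m and linear speed of plane above 0.7 m/s) or (horizontal distance between tape and tape_board below 0.05 m and z of tape in the frame of tape_board below 0.03 m and linear speed of tape above 0.7 m/s) or (horizontal distance between holesaw and saw_board below 0.05 m and z of holesaw in the frame of saw_board below 0.03 m and linear speed of holesaw above 0.7 m/s)).
It fails at once if the tin is knocked over or pushed more than 30 mm (angle between tin's own z axis and vertical above 0.6 rad or distance of tin from where it was at the start of the episode above 0.03 m).
It also fails if it takes over 106 s, if anything falls off the work surface, if the arm or the gripper's body presses on something with over 40 N, if the wrist force passes 120 N, or if a joint passes its speed limit or range.

ROBOT

A 7-joint arm with a two-finger parallel gripper is mounted at the origin on the work surface. World frame = base frame: x ahead of the robot, y to its left, z up, the work surface at z = 0. Lengths are in m, angles in rad, forces in N, time in s.
With the tool pointing down it reaches from about 0.4 to 0.85 m from the base axis. Payload 4.5 kg.
Tool frame: the origin (TCP) lies midway between the tips of the shut fingers; the grasp point (between the pads) lies behind it (r.grip_point_offset is the z of the grasp point in the tool frame, in m); z points along the fingers, y is the line along which they close (so a half turn about z gives the same grasp; the last joint's range is limited). The gripper opens to 88 mm and grips with 3 to 60 N. Pads are 18 mm wide; open, the fingers measure 123 mm over their backs; the gripper's body (75 mm by 187 mm) begins 45 mm behind the grasp point.
Start: joints at [1.23, 0.689, -0.195, 1.565, 0.157, 0.902, -0.215], TCP at [0.229, -0.582, 0.239] pointing down, gripper open.
Joint ranges: [-3.01, 3.01], [-0.46, 2.08], [-1.47, 1.51], [0.13, 2.56], [-1, 4.14], [0.04, 2.09], [-2.66, 2.66]. Speed limits (rad/s): [2.57, 2.57, 3.14, 3.14, 3.14, 3.14, 3.14].

INTERFACE

Orientations are given as a unit quaternion [x, y, z, w].
In Python, from plant import r, optics, workorder gives the robot as it stands.
- The arm moves only by the shell command python3 -m creep 'ROWS' [FORCE]. ROWS is JSON, a list of rows, each an object of numbers: "grip": the gripper command: -1 is shut, 1 is fully open, values between are in proportion; "tx", "ty", "tz": the shift along the tool's x, y, z in cm; "spin": the turn about the tool's z in degrees. In form: [{"grip": .., "tx": .., "ty": .., "tz": .., "spin": ..}, ...]. A call has 1 to 8 rows; each row shifts and turns the commanded pose from where the row before left it, along the tool's axes as they then stand; what a row does not reach is not made up. A row lasts 1/12 s, in which the tool goes at most 41.7 mm and 7.16 degrees, less where a joint would pass 70% of its speed; a pose out of reach is approached as far as the arm can. A call with a gripper value outside its range is refused whole. The fingers move at their own pace and stop on an object; FORCE is the grip in N (left out, the last holds). Time passes only in rows, so rows that do not move let the fingers close. It gives the time, the measured TCP pose, the force, the opening and the grip force at its end, in the units of the state.
- r.get_state(): the state, without advancing time (a new reading comes with each control period).
- optics.snapshot(name): name is "side" or "top" or "wrist"; returns (picture, depth): 384x512x3 uint8, red, green, blue; 384x512 float32, m along the optical axis (not along the pixel's ray), 0 where there is no reading.
- optics.get_calibration(name): a dict with "fx", "fy", "cx", "cy" (pixels), "D" ([k1, k2, p1, p2, k3] as OpenCV has them; the pictures are not rectified), "extrinsics" (4x4, takes a point from world to camera coordinates). Camera axes: x right, y down, z forward; pixel columns grow to the right and rows downward; lengths in m; the calibration is good to about 2 mm. A picture is of the moment at which its call begins: read the wrist's pose just before it. get_calibration takes no time and is no camera call; for the wrist camera it gives the pose at the moment of the call.
- workorder.finish_job(): hands the job in; it is judged then, once.
The state is a dict: "clock": time; "q": joint angles; "qd": joint speeds; "joint_torque": joint torques, N m; "tool_pos": TCP position; "eef_rot": TCP orientation; "contact_force": force on the tool from outside, world axes, zero at the start; "moment": the same for the moment, N m; "opening": opening from 0.0 (shut) to 1.0 (fully open); "finger_force": force on a finger pad.
Only numpy, scipy, OpenCV 4.12 (cv2) and the standard library are available. Lean on these libraries where they do the work, as an engineer would, in place of code of your own. Each camera call takes 0.05 s, during which the arm holds its last target. There are 200 camera calls.

## Working session

There is one attempt and no reset: what is moved stays moved. The work goes in short steps, Python scripts to look and compute and a shell command to move; the robot and the scene stay as the last step left them, time stands still between calls to the robot, and variables do not carry over. Pictures are saved under pics/ and viewed, at most 14 in all, crops included, and the job is handed in when it is done.

```bash
ls; mkdir -p pics; python3 - <<'E'
from plant import r, optics, workorder
import cv2
s=r.get_state(); print(s, r.grip_point_offset)
for n in("top","side"):
    p,d=optics.snapshot(n); cv2.imwrite(f"pics/{n}0.png",p[:,:,::-1]); 
    import numpy as np; np.save(f"pics/{n}0.npy",d); np.save(f"pics/{n}0p.npy",p)
    print(n,optics.get_calibration(n))
E
```

```text
pics
{'clock': 0.0, 'q': array([ 1.22981631,  0.68999139, -0.19453718,  1.56638708,  0.1572872 ,
        0.90246452, -0.21509569]), 'qd': array([-0.00011775, -0.00078876, -0.00062537, -0.00047292, -0.00091618,
       -0.00062303,  0.00068711]), 'joint_torque': array([ 3.01371711e-04, -5.27562082e+01, -1.26690287e+00, -1.53426611e+01,
       -5.26867993e-02,  6.51384107e-03,  1.58420467e-04]), 'tool_pos': array([ 0.22852425, -0.5810259 ,  0.23789451]), 'eef_rot': array([ 9.82483701e-01,  1.86346222e-01, -2.25321330e-04, -9.01561519e-04]), 'contact_force': array([-0.21781777,  0.14883808,  0.29910301]), 'moment': array([-0.05404579,  0.03580367, -0.00208908]), 'finger_force': 0.0, 'opening': 1.0015824025391362} -0.0187
top {'fx': 412.25436682614054, 'fy': 412.25436682614054, 'cx': 259.6587793884918, 'cy': 200.84110845455868, 'D': array([0.02214399, 0.        , 0.        , 0.        , 0.        ]), 'extrinsics': array([[ 0.01870444, -0.9997819 , -0.00928973, -0.0167826 ],
       [-0.9928147 , -0.01747415, -0.11837918,  0.46482862],
       [ 0.11819103,  0.0114372 , -0.99292501,  1.12235449],
       [ 0.        ,  0.        ,  0.        ,  1.        ]])}
side {'fx': 465.48400840917566, 'fy': 465.48400840917566, 'cx': 256.7307799120922, 'cy': 191.83575995199223, 'D': array([-0.03931213,  0.        ,  0.        ,  0.        ,  0.        ]), 'extrinsics': array([[-0.74910699, -0.66242552, -0.00558017,  0.31916409],
       [-0.45436702,  0.51991647, -0.72335155,  0.23861796],
       [ 0.48206776, -0.53933226, -0.69045738,  1.07837054],
       [ 0.        ,  0.        ,  0.        ,  1.        ]])}
```

View pics/top0.png

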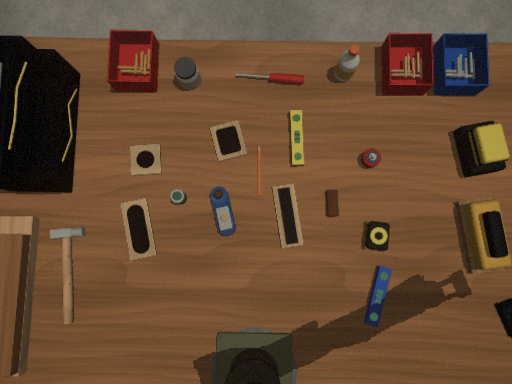

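View pics/side0.png

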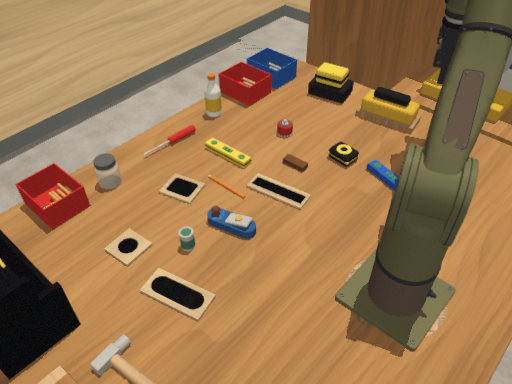

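Tools in the top view: level (296,137), plane (222,211), tape (377,236), hole saw (371,158), tin (177,197). Boards: level (288,215), plane (138,229), tape (229,140), saw (145,159). The level look-alike is the blue bar at (377,296). The yellow bar at (296,137) is the one described, so I'll confirm it in an enlarged crop.

```bash
cat > h.py <<'E'
import numpy as np, cv2
from plant import r, optics, workorder
def world(px,c,z,E=None):
    "pixels Nx2 -> world xy on plane z"
    K=np.array([[c['fx'],0,c['cx']],[0,c['fy'],c['cy']],[0,0,1]]);E=c['extrinsics']
    n=cv2.undistortPoints(np.float64(px).reshape(-1,1,2),K,c['D']).reshape(-1,2)
    R,t=E[:3,:3],E[:3,3]; d=np.c_[n,np.ones(len(n))]@R; o=-R.T@t
    return (o+d*((z-o[2])/d[:,2])[:,None])[:,:2]
def cloud(depth,mask,c):
    v,u=np.nonzero(mask&(depth>0)); K=np.array([[c['fx'],0,c['cx']],[0,c['fy'],c['cy']],[0,0,1]])
    n=cv2.undistortPoints(np.float64(np.c_[u,v]).reshape(-1,1,2),K,c['D']).reshape(-1,2)
    P=np.c_[n,np.ones(len(n))]*depth[v,u][:,None]; E=c['extrinsics']
    return (P-E[:3,3])@E[:3,:3]
def biggest(m):
    n,l,s,_=cv2.connectedComponentsWithStats(m.astype(np.uint8)); return l==1+s[1:,4].argmax()
def rect(m,c,z):
    "largest blob's outer contour on plane z: centre, (long,short), heading of long axis deg"
    ct=max(cv2.findContours(biggest(m).astype(np.uint8),cv2.RETR_EXTERNAL,cv2.CHAIN_APPROX_NONE)[0],key=len).reshape(-1,2)
    (x,y),(w,h),a=cv2.minAreaRect(world(ct,c,z).astype(np.float32)*1000)
    if w<h: w,h,a=h,w,a+90
    return np.round([x,y,w,h,(a+90)%180-90],1)
def box(m,cx,cy,k):
    o=np.zeros_like(m); o[cy-k:cy+k,cx-k:cx+k]=m[cy-k:cy+k,cx-k:cx+k]; return o
E
python3 - <<'E'
from h import *
p=np.load('pics/top0p.npy');d=np.load('pics/top0.npy');c=optics.get_calibration('top')
H,S,V=cv2.split(cv2.cvtColor(p,cv2.COLOR_RGB2HSV)); 
dark=V<50
for n,u,v,k in(('level_b',288,215,36),('plane_b',138,229,34),('tape_b',229,140,22),('saw_b',145,159,18)):
    print(n,rect(box(dark,u,v,k),c,.009))
yel=(H>20)&(H<35)&(S>140)&(V>100); blue=(H>95)&(H<125)&(S>100); red=((H<8)|(H>172))&(S>120)
level=(H>20)&(H<75)&(S>140)&(V>60)
for n,m,u,v,k,z in(('level',level,296,137,34,.024),('plane',blue,222,211,30,.026),('tape',yel,377,236,18,.036),('tapeblk',dark|yel,377,236,18,.036),('saw',red,371,158,16,.036)):
    b=box(m,u,v,k); q=cloud(d,biggest(b),c); print(n,rect(b,c,z),'z95',np.percentile(q[:,2],[5,50,95]).round(4))
q=cloud(d,box(np.ones_like(dark),177,197,16),c)
for n,u,v,k,z0 in(('plane',222,211,30,.012),('tape',377,236,18,.012),('saw',371,158,16,.012),('tin',177,197,16,.02),('level',296,137,32,.012)):
    q=cloud(d,box(np.ones_like(dark),u,v,k),c); q=q[q[:,2]>z0]
    print('cloud',n,len(q),cv2.minAreaRect(q[:,:2].astype(np.float32)*1000),q[:,2].max().round(3))
cr=[cv2.resize(p[v-40:v+40,u-40:u+40],(380,380),interpolation=3) for u,v in((296,137),(377,296))]
cv2.imwrite('pics/crop.png',np.hstack(cr)[:,:,::-1])
E
```

```text
level_b [427.5 -87.3 155.9  31.1  10. ]
plane_b [382.3 333.3 134.3  46.1  13.5]
tape_b [642.6  86.6  74.4  56.5  16. ]
saw_b [582.5 323.3  47.   45.9   2.8]
level [ 649.7 -110.1  160.9   34.8    2.7] z95 [0.0196 0.0245 0.028 ]
plane [436.   95.  135.4  46.9  14.9] z95 [0.0223 0.0264 0.0299]
tape [ 374.8 -334.    45.6   45.6  -26. ] z95 [0.0336 0.0366 0.0402]
tapeblk [ 374.2 -328.3   75.1   63.    -6.4] z95 [0.0239 0.0353 0.0397]
saw [ 591.9 -315.3   56.7   50.3  -64.2] z95 [0.0093 0.035  0.0398]
cloud plane 806 ((437.819091796875, 95.76493835449219), (139.3455352783203, 47.98975372314453), 14.468603134155273) 0.055
cloud tape 652 ((375.9721984863281, -332.2270812988281), (60.378475189208984, 78.60655212402344), 84.11970520019531) 0.042
cloud saw 298 ((593.5316772460938, -317.2940368652344), (49.25349426269531, 49.43293762207031), 26.110496520996094) 0.054
cloud tin 181 ((472.9955749511719, 217.8729248046875), (35.66363525390625, 35.66968536376953), 20.492225646972656) 0.06
cloud level 687 ((650.7832641601562, -109.32467651367188), (160.17259216308594, 34.734771728515625), 2.757058620452881) 0.03
```

View pics/crop.png

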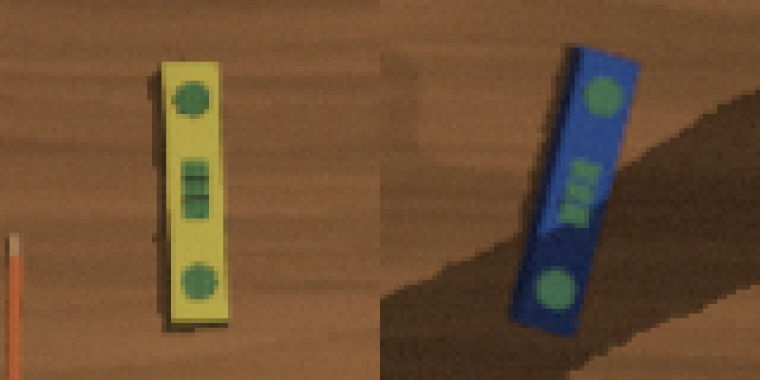

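The left crop is the plain yellow bar with green vials, which is the level. The right one is the blue look-alike and stays alone. All measured sizes match. Going for the tape first.

```bash
cat >> h.py <<'E'
from scipy.spatial.transform import Rotation as Ro
def plan(x,y,z,head):
    "cm along the present tool axes to reach x,y,z (mm); spin in degrees to heading (mod 180)"
    s=r.get_state(); R=Ro.from_quat(s['eef_rot']).as_matrix(); d=R.T@(np.array([x,y,z])/1000-s['tool_pos'])*100
    psi=np.degrees(np.arctan2(R[1,0],R[0,0])); sp=(psi-head+90)%180-90
    s2=np.radians(-sp); R2=R@Ro.from_euler('z',sp,degrees=True).as_matrix(); d2=R2.T@R@d
    print('now mm',(s['tool_pos']*1000).round(1),'head',psi.round(1),'| t',d.round(2),'| spin',sp.round(1),'| t after spin',d2.round(2),'| q',s['q'].round(2),'t',round(s['clock'],2),'open',round(s['opening'],3),'F',s['contact_force'].round(1))
E
python3 -m creep '[{"grip":1,"tx":2.85,"ty":-2.22},{"grip":1,"tx":2.85,"ty":-2.22},{"grip":1,"tx":2.85,"ty":-2.22},{"grip":1,"tx":2.85,"ty":-2.22},{"grip":1,"tx":2.85,"ty":-2.22},{"grip":1,"tx":2.85,"ty":-2.22},{"grip":1,"tx":2.85,"ty":-2.22},{"grip":1,"tx":2.85,"ty":-2.22}]' 25
python3 -m creep '[{"grip":1,"tz":2.5,"spin":6},{"grip":1,"tz":2.5,"spin":6},{"grip":1,"tz":2.5,"spin":6},{"grip":1,"tz":2.5,"spin":6},{"grip":1,"tz":2.5,"spin":3.4},{"grip":1},{"grip":1}]'
python3 -c "
from h import *; plan(375.5,-332.2,6,-5.9)"
```

```text
now mm [ 228.5 -581.1  238. ] head 21.5 | t [ 22.79 -17.75  23.23] | spin 27.4 | t after spin [ 12.08 -26.24  23.23] | q [ 1.23  0.69 -0.19  1.57  0.16  0.9  -0.22] t 0.1 open 0.999 F [-0.1 -0.1 -0.1]$[0]: bad value
$[0]: bad value
```

```bash

python3 -m creep '[{"grip":1,"tx":2.85,"ty":-2.22,"tz":0,"spin":0},{"grip":1,"tx":2.85,"ty":-2.22,"tz":0,"spin":0},{"grip":1,"tx":2.85,"ty":-2.22,"tz":0,"spin":0},{"grip":1,"tx":2.85,"ty":-2.22,"tz":0,"spin":0},{"grip":1,"tx":2.85,"ty":-2.22,"tz":0,"spin":0},{"grip":1,"tx":2.85,"ty":-2.22,"tz":0,"spin":0},{"grip":1,"tx":2.85,"ty":-2.22,"tz":0,"spin":0},{"grip":1,"tx":2.85,"ty":-2.22,"tz":0,"spin":0}]' 25
python3 -m creep '[{"grip":1,"tx":0,"ty":0,"tz":2.5,"spin":6},{"grip":1,"tx":0,"ty":0,"tz":2.5,"spin":6},{"grip":1,"tx":0,"ty":0,"tz":2.5,"spin":6},{"grip":1,"tx":0,"ty":0,"tz":2.5,"spin":6},{"grip":1,"tx":0,"ty":0,"tz":2.5,"spin":3.4},{"grip":1,"tx":0,"ty":0,"tz":0,"spin":0},{"grip":1,"tx":0,"ty":0,"tz":0,"spin":0}]'
python3 -c "
from h import *; plan(375.5,-332.2,6,-5.9)"
```

```text
clock: 0.77
tool_pos: [0.3764, -0.3312, 0.2386]
eef_rot: [0.983, 0.186, -0.0, -0.0]
contact_force: [0.3, -0.2, -0.6]
opening: 1.002
finger_force: 0.0
clock: 1.35
tool_pos: [0.3753, -0.3322, 0.113]
eef_rot: [0.999, -0.051, -0.001, -0.001]
contact_force: [-0.1, -0.1, 0.3]
opening: 1.004
finger_force: 0.0
now mm [ 375.3 -332.2  113. ] head -5.8 | t [5.00e-02 1.00e-02 1.07e+01] | spin 0.1 | t after spin [5.00e-02 1.00e-02 1.07e+01] | q [ 0.64  0.74 -0.01  2.05  0.03  0.36 -1.07] t 1.35 open 1.004 F [-0.1 -0.1  0.3]
```

```bash

python3 -m creep '[{"grip":1,"tx":0,"ty":0,"tz":3,"spin":0},{"grip":1,"tx":0,"ty":0,"tz":3,"spin":0},{"grip":1,"tx":0,"ty":0,"tz":3,"spin":0},{"grip":1,"tx":0,"ty":0,"tz":1.5,"spin":0},{"grip":1,"tx":0,"ty":0,"tz":0,"spin":0},{"grip":-1,"tx":0,"ty":0,"tz":0,"spin":0},{"grip":-1,"tx":0,"ty":0,"tz":0,"spin":0},{"grip":-1,"tx":0,"ty":0,"tz":0,"spin":0}]' 25
python3 -m creep '[{"grip":-1,"tx":0,"ty":0,"tz":0,"spin":0},{"grip":-1,"tx":0,"ty":0,"tz":0,"spin":0},{"grip":-1,"tx":0,"ty":0,"tz":0,"spin":0},{"grip":-1,"tx":0,"ty":0,"tz":0,"spin":0},{"grip":-1,"tx":0,"ty":0,"tz":0,"spin":0}]'
python3 -c "
from h import *; plan(642.6,86.6,120,16)"
```

```text
clock: 2.02
tool_pos: [0.377, -0.3338, 0.0106]
eef_rot: [0.999, -0.052, 0.001, 0.001]
contact_force: [0.4, -0.2, 0.4]
opening: 0.796
finger_force: 0.0
clock: 2.43
tool_pos: [0.3768, -0.3339, 0.0101]
eef_rot: [0.999, -0.052, 0.001, 0.001]
contact_force: [-0.4, -1.2, 8.4]
opening: 0.678
finger_force: 25.0
now mm [ 376.8 -333.9   10.1] head -5.9 | t [ 22.12 -44.55 -11.03] | spin -21.9 | t after spin [ 37.16 -33.07 -11.03] | q [ 0.64  0.94 -0.    2.07  0.03  0.13 -1.08] t 2.43 open 0.678 F [-0.4 -1.2  8.4]
```

```bash

python3 -m creep '[{"grip":-1,"tx":0,"ty":0,"tz":-2,"spin":0},{"grip":-1,"tx":0,"ty":0,"tz":-3,"spin":0},{"grip":-1,"tx":0,"ty":0,"tz":-3,"spin":0},{"grip":-1,"tx":0,"ty":0,"tz":-3,"spin":0},{"grip":-1,"tx":1.58,"ty":-3.18,"tz":0,"spin":0},{"grip":-1,"tx":1.58,"ty":-3.18,"tz":0,"spin":0},{"grip":-1,"tx":1.58,"ty":-3.18,"tz":0,"spin":0},{"grip":-1,"tx":1.58,"ty":-3.18,"tz":0,"spin":0}]'
python3 -m creep '[{"grip":-1,"tx":1.58,"ty":-3.18,"tz":0,"spin":0},{"grip":-1,"tx":1.58,"ty":-3.18,"tz":0,"spin":0},{"grip":-1,"tx":1.58,"ty":-3.18,"tz":0,"spin":0},{"grip":-1,"tx":1.58,"ty":-3.18,"tz":0,"spin":0},{"grip":-1,"tx":1.58,"ty":-3.18,"tz":0,"spin":0},{"grip":-1,"tx":1.58,"ty":-3.18,"tz":0,"spin":0},{"grip":-1,"tx":1.58,"ty":-3.18,"tz":0,"spin":0},{"grip":-1,"tx":1.58,"ty":-3.18,"tz":0,"spin":0}]'
python3 -m creep '[{"grip":-1,"tx":1,"ty":-2,"tz":0,"spin":0},{"grip":-1,"tx":1,"ty":-2,"tz":0,"spin":0},{"grip":-1,"tx":0,"ty":0,"tz":0,"spin":-6},{"grip":-1,"tx":0,"ty":0,"tz":0,"spin":-6},{"grip":-1,"tx":0,"ty":0,"tz":0,"spin":-6},{"grip":-1,"tx":0,"ty":0,"tz":0,"spin":-3.9},{"grip":-1,"tx":0,"ty":0,"tz":0,"spin":0},{"grip":-1,"tx":0,"ty":0,"tz":0,"spin":0}]'
python3 -c "
from h import *; plan(642.6,86.6,20,16)"
```

```text
clock: 3.1
tool_pos: [0.4523, -0.2114, 0.1191]
eef_rot: [0.999, -0.052, 0.0, -0.0]
contact_force: [0.4, -0.8, -3.4]
opening: 0.681
finger_force: 25.0
clock: 3.77
tool_pos: [0.6037, 0.029, 0.1186]
eef_rot: [0.999, -0.051, -0.001, 0.0]
contact_force: [1.3, 0.2, -3.0]
opening: 0.679
finger_force: 25.0
clock: 4.43
tool_pos: [0.6273, 0.0647, 0.1185]
eef_rot: [0.99, 0.138, -0.001, -0.0]
contact_force: [-0.6, 0.2, -3.7]
opening: 0.68
finger_force: 25.0
now mm [627.3  64.7 118.5] head 15.9 | t [ 2.09 -1.68  9.85] | spin -0.1 | t after spin [ 2.09 -1.68  9.85] | q [-0.2   0.85  0.04  1.65 -0.05  0.64 -1.43] t 4.43 open 0.68 F [-0.6  0.2 -3.7]
```

```bash

python3 -m creep '[{"grip":-1,"tx":2.1,"ty":-1.68,"tz":0,"spin":0},{"grip":-1,"tx":0,"ty":0,"tz":3,"spin":0},{"grip":-1,"tx":0,"ty":0,"tz":3,"spin":0},{"grip":-1,"tx":0,"ty":0,"tz":2,"spin":0},{"grip":-1,"tx":0,"ty":0,"tz":1,"spin":0},{"grip":-1,"tx":0,"ty":0,"tz":0.6,"spin":0},{"grip":-1,"tx":0,"ty":0,"tz":0.2,"spin":0},{"grip":-1,"tx":0,"ty":0,"tz":0,"spin":0}]'
python3 -c "
from h import *; plan(642.6,86.6,19,16)"
```

```text
clock: 5.1
tool_pos: [0.6441, 0.0867, 0.0212]
eef_rot: [0.99, 0.139, 0.001, 0.0]
contact_force: [-0.0, -0.3, -3.6]
opening: 0.683
finger_force: 25.0
now mm [644.1  86.7  21.2] head 15.9 | t [-0.15 -0.03  0.22] | spin -0.1 | t after spin [-0.15 -0.03  0.22] | q [-0.22  1.01  0.03  1.61 -0.05  0.52 -1.45] t 5.1 open 0.683 F [-0.  -0.3 -3.6]
```

```bash

python3 -m creep '[{"grip":-1,"tx":-0.15,"ty":0,"tz":0.15,"spin":0},{"grip":-1,"tx":0,"ty":0,"tz":0.1,"spin":0},{"grip":-1,"tx":0,"ty":0,"tz":0.1,"spin":0},{"grip":1,"tx":0,"ty":0,"tz":0,"spin":0},{"grip":1,"tx":0,"ty":0,"tz":0,"spin":0},{"grip":1,"tx":0,"ty":0,"tz":0,"spin":0},{"grip":1,"tx":0,"ty":0,"tz":0,"spin":0},{"grip":1,"tx":0,"ty":0,"tz":-1,"spin":0}]'
python3 -m creep '[{"grip":1,"tx":0,"ty":0,"tz":-2,"spin":0},{"grip":1,"tx":0,"ty":0,"tz":-3.5,"spin":0},{"grip":1,"tx":0,"ty":0,"tz":-3.5,"spin":0},{"grip":1,"tx":0,"ty":0,"tz":0,"spin":0}]'
python3 -c "
from h import *; plan(593,-317,120,16)"
```

```text
clock: 5.77
tool_pos: [0.6408, 0.0862, 0.026]
eef_rot: [0.99, 0.139, -0.002, 0.0]
contact_force: [0.2, -0.1, -0.3]
opening: 0.998
finger_force: 0.0
clock: 6.1
tool_pos: [0.647, 0.0867, 0.1247]
eef_rot: [0.99, 0.139, 0.006, -0.0]
contact_force: [1.1, -0.0, 1.0]
opening: 1.002
finger_force: 0.0
now mm [647.   86.7 124.7] head 15.9 | t [-16.29  37.34   0.33] | spin -0.1 | t after spin [-16.32  37.32   0.33] | q [-0.23  0.86  0.04  1.59 -0.05  0.68 -1.45] t 6.1 open 1.002 F [ 1.1 -0.   1. ]
```

```bash

python3 -m creep '[{"grip":1,"tx":-1.34,"ty":3.11,"tz":0,"spin":0},{"grip":1,"tx":-1.34,"ty":3.11,"tz":0,"spin":0},{"grip":1,"tx":-1.34,"ty":3.11,"tz":0,"spin":0},{"grip":1,"tx":-1.34,"ty":3.11,"tz":0,"spin":0},{"grip":1,"tx":-1.34,"ty":3.11,"tz":0,"spin":0},{"grip":1,"tx":-1.34,"ty":3.11,"tz":0,"spin":0},{"grip":1,"tx":-1.34,"ty":3.11,"tz":0,"spin":0},{"grip":1,"tx":-1.34,"ty":3.11,"tz":0,"spin":0}]'
python3 -m creep '[{"grip":1,"tx":-1.34,"ty":3.11,"tz":0,"spin":0},{"grip":1,"tx":-1.34,"ty":3.11,"tz":0,"spin":0},{"grip":1,"tx":-1.34,"ty":3.11,"tz":0,"spin":0},{"grip":1,"tx":-1.34,"ty":3.11,"tz":0,"spin":0},{"grip":1,"tx":0,"ty":0,"tz":0,"spin":0},{"grip":1,"tx":0,"ty":0,"tz":0,"spin":0},{"grip":1,"tx":0,"ty":0,"tz":0,"spin":0}]'
python3 - <<'E'
from h import *
plan(593,-317,6,16)
p,d=optics.snapshot('top'); cv2.imwrite('pics/top1.png',p[:,:,::-1])
c=optics.get_calibration('top'); q=cloud(d,box(np.ones(d.shape,bool),229,140,26),c); q=q[q[:,2]>.03]
print(cv2.minAreaRect(q[:,:2].astype(np.float32)*1000),np.median(q[:,2]))
E
```

```text
clock: 6.77
tool_pos: [0.6073, -0.1841, 0.1179]
eef_rot: [0.99, 0.139, 0.0, 0.0]
contact_force: [-0.2, -1.0, 0.5]
opening: 1.003
finger_force: 0.0
clock: 7.35
tool_pos: [0.5904, -0.316, 0.1175]
eef_rot: [0.99, 0.139, 0.0, -0.0]
contact_force: [0.8, 0.1, 0.9]
opening: 1.001
finger_force: 0.0
now mm [ 590.4 -316.   117.5] head 16.0 | t [ 0.21  0.17 11.15] | spin -0.0 | t after spin [ 0.21  0.17 11.15] | q [ 0.45  0.89 -0.05  1.52  0.05  0.73 -0.91] t 7.35 open 1.001 F [0.8 0.1 0.9]
((639.9055786132812, 86.0235595703125), (78.98273468017578, 60.20548629760742), 15.047670364379883) 0.04483113826056999
```

Tape is within 3 mm and 1° of its outline. Next, the hole saw.

```bash

python3 -m creep '[{"grip":1,"tx":0.2,"ty":0.15,"tz":3,"spin":0},{"grip":1,"tx":0,"ty":0,"tz":3,"spin":0},{"grip":1,"tx":0,"ty":0,"tz":3,"spin":0},{"grip":1,"tx":0,"ty":0,"tz":1.9,"spin":0},{"grip":1,"tx":0,"ty":0,"tz":0,"spin":0},{"grip":-1,"tx":0,"ty":0,"tz":0,"spin":0},{"grip":-1,"tx":0,"ty":0,"tz":0,"spin":0},{"grip":-1,"tx":0,"ty":0,"tz":0,"spin":0}]' 20
python3 -m creep '[{"grip":-1,"tx":0,"ty":0,"tz":0,"spin":0},{"grip":-1,"tx":0,"ty":0,"tz":0,"spin":0},{"grip":-1,"tx":0,"ty":0,"tz":0,"spin":0},{"grip":-1,"tx":0,"ty":0,"tz":0,"spin":0},{"grip":-1,"tx":0,"ty":0,"tz":0,"spin":0}]'
python3 -c "
from h import *; plan(582.5,323.3,120,16)"
```

```text
clock: 8.07
tool_pos: [0.5942, -0.3177, 0.0103]
eef_rot: [0.99, 0.139, 0.002, 0.001]
contact_force: [-0.2, 0.1, 0.2]
opening: 0.798
finger_force: 0.0
clock: 8.48
tool_pos: [0.5932, -0.3181, 0.0093]
eef_rot: [0.99, 0.139, 0.001, 0.001]
contact_force: [-0.7, -0.4, 5.8]
opening: 0.574
finger_force: 20.0
now mm [ 593.2 -318.1    9.3] head 16.0 | t [ 16.63 -61.95 -11.14] | spin -0.0 | t after spin [ 16.67 -61.94 -11.14] | q [ 0.44  1.05 -0.04  1.53  0.07  0.56 -0.92] t 8.48 open 0.574 F [-0.7 -0.4  5.8]
```

```bash

python3 -m creep '[{"grip":-1,"tx":0,"ty":0,"tz":-2,"spin":0},{"grip":-1,"tx":0,"ty":0,"tz":-3,"spin":0},{"grip":-1,"tx":0,"ty":0,"tz":-3,"spin":0},{"grip":-1,"tx":0,"ty":0,"tz":-3,"spin":0},{"grip":-1,"tx":0.924,"ty":-3.44,"tz":0,"spin":0},{"grip":-1,"tx":0.924,"ty":-3.44,"tz":0,"spin":0},{"grip":-1,"tx":0.924,"ty":-3.44,"tz":0,"spin":0},{"grip":-1,"tx":0.924,"ty":-3.44,"tz":0,"spin":0}]'
python3 -m creep '[{"grip":-1,"tx":0.924,"ty":-3.44,"tz":0,"spin":0},{"grip":-1,"tx":0.924,"ty":-3.44,"tz":0,"spin":0},{"grip":-1,"tx":0.924,"ty":-3.44,"tz":0,"spin":0},{"grip":-1,"tx":0.924,"ty":-3.44,"tz":0,"spin":0},{"grip":-1,"tx":0.924,"ty":-3.44,"tz":0,"spin":0},{"grip":-1,"tx":0.924,"ty":-3.44,"tz":0,"spin":0},{"grip":-1,"tx":0.924,"ty":-3.44,"tz":0,"spin":0},{"grip":-1,"tx":0.924,"ty":-3.44,"tz":0,"spin":0}]'
python3 -m creep '[{"grip":-1,"tx":0.924,"ty":-3.44,"tz":0,"spin":0},{"grip":-1,"tx":0.924,"ty":-3.44,"tz":0,"spin":0},{"grip":-1,"tx":0.924,"ty":-3.44,"tz":0,"spin":0},{"grip":-1,"tx":0.924,"ty":-3.44,"tz":0,"spin":0},{"grip":-1,"tx":0.924,"ty":-3.44,"tz":0,"spin":0},{"grip":-1,"tx":0.924,"ty":-3.44,"tz":0,"spin":0},{"grip":-1,"tx":0,"ty":0,"tz":0,"spin":0},{"grip":-1,"tx":0,"ty":0,"tz":0,"spin":0}]'
python3 -c "
from h import *; plan(582.5,323.3,20,16)"
```

```text
clock: 9.15
tool_pos: [0.5895, -0.1736, 0.1181]
eef_rot: [0.99, 0.139, -0.0, -0.0]
contact_force: [1.2, 0.1, -1.8]
opening: 0.569
finger_force: 20.0
clock: 9.82
tool_pos: [0.5848, 0.1115, 0.1179]
eef_rot: [0.99, 0.139, -0.001, -0.0]
contact_force: [0.6, -0.2, -1.9]
opening: 0.572
finger_force: 20.0
clock: 10.48
tool_pos: [0.5801, 0.3274, 0.1173]
eef_rot: [0.99, 0.142, -0.001, -0.001]
contact_force: [0.3, -0.9, -0.7]
opening: 0.57
finger_force: 20.0
now mm [580.1 327.4 117.3] head 16.3 | t [0.13 0.48 9.73] | spin 0.3 | t after spin [0.13 0.48 9.73] | q [-0.63  0.89  0.1   1.54 -0.12  0.72 -1.76] t 10.48 open 0.57 F [ 0.3 -0.9 -0.7]
```

```bash

python3 -m creep '[{"grip":-1,"tx":0.1,"ty":0.3,"tz":2,"spin":0},{"grip":-1,"tx":0,"ty":0,"tz":3,"spin":0},{"grip":-1,"tx":0,"ty":0,"tz":2,"spin":0},{"grip":-1,"tx":0,"ty":0,"tz":1.5,"spin":0},{"grip":-1,"tx":0,"ty":0,"tz":0.8,"spin":0},{"grip":-1,"tx":0,"ty":0,"tz":0.3,"spin":0},{"grip":-1,"tx":0,"ty":0,"tz":0,"spin":0},{"grip":-1,"tx":0,"ty":0,"tz":0,"spin":0}]'
python3 -c "
from h import *; plan(582.5,323.3,18.5,16)"
```

```text
clock: 11.15
tool_pos: [0.5847, 0.321, 0.0232]
eef_rot: [0.99, 0.139, 0.001, -0.0]
contact_force: [0.7, -0.1, -1.6]
opening: 0.573
finger_force: 20.0
now mm [584.7 321.   23.2] head 16.0 | t [-0.15 -0.29  0.47] | spin -0.0 | t after spin [-0.15 -0.29  0.47] | q [-0.61  1.03  0.08  1.56 -0.13  0.56 -1.75] t 11.15 open 0.573 F [ 0.7 -0.1 -1.6]
```

Lower, release and lift, then plan the move to the plane (437.5, 95.5, heading 14.5).

```bash

python3 -m creep '[{"grip":-1,"tx":-0.15,"ty":-0.25,"tz":0.2,"spin":0},{"grip":-1,"tx":0,"ty":0,"tz":0.2,"spin":0},{"grip":-1,"tx":0,"ty":0,"tz":0.15,"spin":0},{"grip":-1,"tx":0,"ty":0,"tz":0,"spin":0},{"grip":1,"tx":0,"ty":0,"tz":0,"spin":0},{"grip":1,"tx":0,"ty":0,"tz":0,"spin":0},{"grip":1,"tx":0,"ty":0,"tz":0,"spin":0},{"grip":1,"tx":0,"ty":0,"tz":0,"spin":0}]'
python3 -m creep '[{"grip":1,"tx":0,"ty":0,"tz":-1,"spin":0},{"grip":1,"tx":0,"ty":0,"tz":-2,"spin":0},{"grip":1,"tx":0,"ty":0,"tz":-3,"spin":0},{"grip":1,"tx":0,"ty":0,"tz":-3,"spin":0},{"grip":1,"tx":0,"ty":0,"tz":-3,"spin":0},{"grip":1,"tx":0,"ty":0,"tz":0,"spin":0}]'
python3 -c "
from h import *; plan(437.5,95.5,120,14.5)"
```

```text
clock: 11.82
tool_pos: [0.5819, 0.3228, 0.0167]
eef_rot: [0.99, 0.139, 0.0, 0.0]
contact_force: [0.1, 0.0, -0.0]
opening: 0.85
finger_force: 0.0
clock: 12.32
tool_pos: [0.5857, 0.3245, 0.1438]
eef_rot: [0.99, 0.139, 0.006, -0.002]
contact_force: [1.3, -0.6, -0.1]
opening: 0.999
finger_force: 0.0
now mm [585.7 324.5 143.8] head 15.9 | t [-20.57  17.96   2.1 ] | spin 1.4 | t after spin [-20.11  18.47   2.1 ] | q [-0.63  0.86  0.11  1.52 -0.12  0.76 -1.76] t 12.32 open 0.999 F [ 1.3 -0.6 -0.1]
```

```bash

python3 -m creep '[{"grip":1,"tx":-2.53,"ty":2.24,"tz":0,"spin":0},{"grip":1,"tx":-2.53,"ty":2.24,"tz":0,"spin":0},{"grip":1,"tx":-2.53,"ty":2.24,"tz":0,"spin":0},{"grip":1,"tx":-2.53,"ty":2.24,"tz":0,"spin":0},{"grip":1,"tx":-2.53,"ty":2.24,"tz":0,"spin":0},{"grip":1,"tx":-2.53,"ty":2.24,"tz":0,"spin":0},{"grip":1,"tx":-2.53,"ty":2.24,"tz":0,"spin":0},{"grip":1,"tx":-2.53,"ty":2.24,"tz":0,"spin":0}]'
python3 -m creep '[{"grip":1,"tx":0,"ty":0,"tz":2.5,"spin":1.4},{"grip":1,"tx":0,"ty":0,"tz":0,"spin":0},{"grip":1,"tx":0,"ty":0,"tz":0,"spin":0}]'
python3 -c "
from h import *; plan(437.5,95.5,7,14.5)"
```

```text
clock: 12.98
tool_pos: [0.4357, 0.0937, 0.1372]
eef_rot: [0.99, 0.139, 0.001, 0.0]
contact_force: [-0.4, -0.4, -0.1]
opening: 1.0
finger_force: 0.0
clock: 13.23
tool_pos: [0.4366, 0.0951, 0.1116]
eef_rot: [0.992, 0.127, -0.0, -0.0]
contact_force: [-0.2, -0.3, 0.4]
opening: 0.998
finger_force: 0.0
now mm [436.6  95.1 111.6] head 14.6 | t [ 1.100e-01 -1.000e-02  1.046e+01] | spin 0.1 | t after spin [ 1.100e-01 -1.000e-02  1.046e+01] | q [-0.34  0.71  0.03  2.21 -0.09  0.22 -1.54] t 13.23 open 0.998 F [-0.2 -0.3  0.4]
```

```bash

python3 -m creep '[{"grip":1,"tx":0.1,"ty":0,"tz":2.5,"spin":0},{"grip":1,"tx":0,"ty":0,"tz":2.5,"spin":0},{"grip":1,"tx":0,"ty":0,"tz":2.5,"spin":0},{"grip":1,"tx":0,"ty":0,"tz":1.5,"spin":0},{"grip":1,"tx":0,"ty":0,"tz":0.5,"spin":0},{"grip":1,"tx":0,"ty":0,"tz":0.5,"spin":0},{"grip":1,"tx":0,"ty":0,"tz":0,"spin":0},{"grip":1,"tx":0,"ty":0,"tz":0,"spin":0}]' 40
python3 -c "
from h import *; plan(437.5,95.5,7,14.5); print(Ro.from_quat(r.get_state()['eef_rot']).as_matrix()[:,2].round(3))"
```

```text
clock: 13.9
tool_pos: [0.4456, 0.0972, 0.0188]
eef_rot: [0.992, 0.127, -0.006, 0.001]
contact_force: [0.2, 0.1, 0.3]
opening: 1.001
finger_force: 0.0
now mm [445.6  97.2  18.8] head 14.6 | t [-0.81 -0.04  1.19] | spin 0.1 | t after spin [-0.81 -0.03  1.19] | q [-0.32  0.92  0.01  2.19 -0.13  0.04 -1.5 ] t 13.9 open 1.001 F [0.2 0.1 0.3]
[-0.013 -0.003 -1.   ]
```

The wrist joint q6 stops at its limit here, because the point is too close to the base. I'll grip 25 mm further out along the plane's straight sides instead.

```bash

python3 -m creep '[{"grip":1,"tx":0.5,"ty":0,"tz":-2,"spin":0},{"grip":1,"tx":1,"ty":0,"tz":-2,"spin":0},{"grip":1,"tx":0.5,"ty":0,"tz":0,"spin":0},{"grip":1,"tx":0,"ty":0,"tz":0,"spin":0},{"grip":1,"tx":0,"ty":0,"tz":0,"spin":0}]' 40
python3 -c "
from h import *; plan(461.7,101.8,8,14.5); print(Ro.from_quat(r.get_state()['eef_rot']).as_matrix()[:,2].round(3))"
```

```text
clock: 14.32
tool_pos: [0.4648, 0.102, 0.058]
eef_rot: [0.992, 0.127, -0.007, 0.001]
contact_force: [0.2, 0.5, 0.4]
opening: 1.001
finger_force: 0.0
now mm [464.8 102.   58. ] head 14.6 | t [-0.23 -0.05  5.01] | spin 0.1 | t after spin [-0.23 -0.05  5.01] | q [-0.33  0.84  0.03  2.13 -0.13  0.19 -1.5 ] t 14.32 open 1.001 F [0.2 0.5 0.4]
[-0.014 -0.003 -1.   ]
```

```bash

python3 -m creep '[{"grip":1,"tx":-0.2,"ty":0,"tz":2,"spin":0},{"grip":1,"tx":0,"ty":0,"tz":1.5,"spin":0},{"grip":1,"tx":0,"ty":0,"tz":0.8,"spin":0},{"grip":1,"tx":0,"ty":0,"tz":0.6,"spin":0},{"grip":1,"tx":0,"ty":0,"tz":0,"spin":0},{"grip":1,"tx":0,"ty":0,"tz":0,"spin":0}]' 40
python3 -c "
from h import *; plan(461.7,101.8,8,14.5); print(Ro.from_quat(r.get_state()['eef_rot']).as_matrix()[:,2].round(3))"
```

```text
clock: 14.82
tool_pos: [0.4617, 0.1011, 0.0085]
eef_rot: [0.992, 0.127, -0.008, 0.001]
contact_force: [-0.0, 0.3, -0.1]
opening: 1.001
finger_force: 0.0
now mm [461.7 101.1   8.5] head 14.6 | t [ 0.01 -0.07  0.05] | spin 0.1 | t after spin [ 0.01 -0.07  0.05] | q [-0.32  0.94  0.01  2.14 -0.13  0.07 -1.5 ] t 14.82 open 1.001 F [-0.   0.3 -0.1]
[-0.015 -0.003 -1.   ]
```

```bash

python3 -m creep '[{"grip":-1,"tx":0,"ty":0,"tz":0,"spin":0},{"grip":-1,"tx":0,"ty":0,"tz":0,"spin":0},{"grip":-1,"tx":0,"ty":0,"tz":0,"spin":0},{"grip":-1,"tx":0,"ty":0,"tz":0,"spin":0},{"grip":-1,"tx":0,"ty":0,"tz":0,"spin":0},{"grip":-1,"tx":0,"ty":0,"tz":0,"spin":0},{"grip":-1,"tx":0,"ty":0,"tz":0,"spin":0},{"grip":-1,"tx":0,"ty":0,"tz":0,"spin":0}]' 55
python3 -m creep '[{"grip":-1,"tx":0,"ty":0,"tz":-1.5,"spin":0},{"grip":-1,"tx":0,"ty":0,"tz":-2.5,"spin":0},{"grip":-1,"tx":0,"ty":0,"tz":-3,"spin":0},{"grip":-1,"tx":0,"ty":0,"tz":-3,"spin":0},{"grip":-1,"tx":0,"ty":0,"tz":-2,"spin":0},{"grip":-1,"tx":0,"ty":0,"tz":0,"spin":0},{"grip":-1,"tx":0,"ty":0,"tz":0,"spin":0}]'
python3 - <<'E'
from h import *
plan(406.6,339.1,125,13.5); print(Ro.from_quat(r.get_state()['eef_rot']).as_matrix()[:,2].round(3))
p,d=optics.snapshot('side'); cv2.imwrite('pics/side1.png',cv2.resize(p[130:300,130:330],(800,680))[:590,:,::-1])
E
```

```text
clock: 15.48
tool_pos: [0.4622, 0.1013, 0.0089]
eef_rot: [0.992, 0.127, -0.007, 0.001]
contact_force: [-0.7, 0.8, 2.4]
opening: 0.54
finger_force: 55.0
clock: 16.07
tool_pos: [0.4641, 0.1017, 0.1289]
eef_rot: [0.992, 0.127, -0.007, 0.001]
contact_force: [-0.4, -0.3, -5.7]
opening: 0.542
finger_force: 55.0
now mm [464.1 101.7 128.9] head 14.6 | t [  0.41 -24.42   0.4 ] | spin 1.1 | t after spin [ -0.05 -24.42   0.4 ] | q [-0.35  0.7   0.06  2.1  -0.12  0.36 -1.5 ] t 16.07 open 0.542 F [-0.4 -0.3 -5.7]
[-0.013 -0.003 -1.   ]
```

View pics/side1.png

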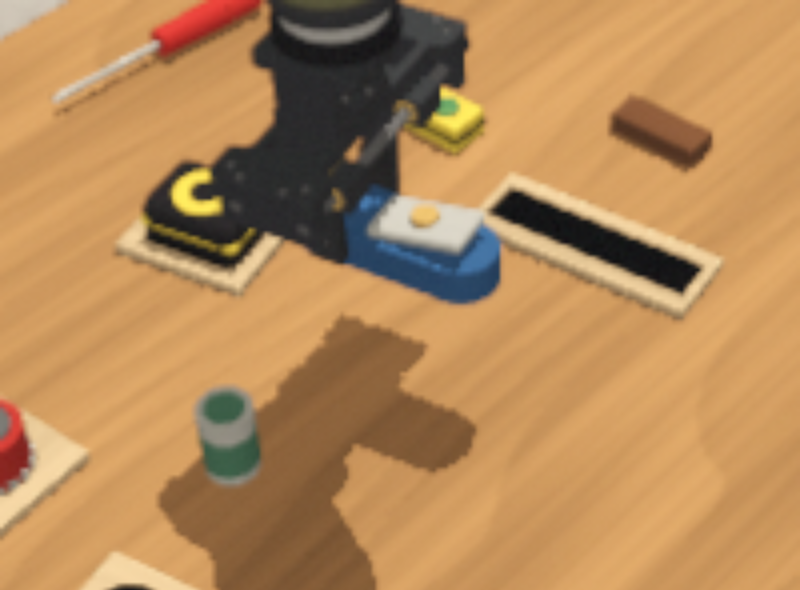

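The picture shows the plane held level, the tape on its board and the tin standing at (228,435). Carry the plane over.

```bash

python3 -m creep '[{"grip":-1,"tx":0.06,"ty":-3,"tz":0,"spin":0},{"grip":-1,"tx":0.06,"ty":-3.5,"tz":0,"spin":0},{"grip":-1,"tx":0.06,"ty":-3.5,"tz":0,"spin":0},{"grip":-1,"tx":0.06,"ty":-3.5,"tz":0,"spin":0},{"grip":-1,"tx":0.06,"ty":-3.5,"tz":0,"spin":0},{"grip":-1,"tx":0.06,"ty":-3.5,"tz":0,"spin":0},{"grip":-1,"tx":0.06,"ty":-3.5,"tz":0,"spin":0},{"grip":-1,"tx":0,"ty":-0.4,"tz":0,"spin":1.1}]'
python3 -m creep '[{"grip":-1,"tx":0,"ty":0,"tz":2,"spin":0},{"grip":-1,"tx":0,"ty":0,"tz":2.5,"spin":0},{"grip":-1,"tx":0,"ty":0,"tz":2,"spin":0},{"grip":-1,"tx":0,"ty":0,"tz":1,"spin":0},{"grip":-1,"tx":0,"ty":0,"tz":0.5,"spin":0},{"grip":-1,"tx":0,"ty":0,"tz":0,"spin":0},{"grip":-1,"tx":0,"ty":0,"tz":0,"spin":0}]'
python3 -c "
from h import *; plan(406.6,339.1,17.7,13.5)"
```

```text
clock: 16.78
tool_pos: [0.4024, 0.3472, 0.1263]
eef_rot: [0.992, 0.123, -0.009, -0.002]
contact_force: [0.8, 0.7, -4.1]
opening: 0.538
finger_force: 55.0
clock: 17.37
tool_pos: [0.4056, 0.3384, 0.0487]
eef_rot: [0.993, 0.117, -0.007, 0.001]
contact_force: [-0.3, 0.2, -4.5]
opening: 0.54
finger_force: 55.0
now mm [405.6 338.4  48.7] head 13.5 | t [ 0.16 -0.05  3.1 ] | spin -0.0 | t after spin [ 0.16 -0.05  3.1 ] | q [-0.83  0.89  0.09  1.98 -0.28  0.3  -1.84] t 17.37 open 0.54 F [-0.3  0.2 -4.5]
```

```bash

python3 -m creep '[{"grip":-1,"tx":0.1,"ty":0,"tz":1,"spin":0},{"grip":-1,"tx":0,"ty":0,"tz":0.8,"spin":0},{"grip":-1,"tx":0,"ty":0,"tz":0.5,"spin":0},{"grip":-1,"tx":0,"ty":0,"tz":0.3,"spin":0},{"grip":-1,"tx":0,"ty":0,"tz":0.2,"spin":0},{"grip":-1,"tx":0,"ty":0,"tz":0.1,"spin":0},{"grip":-1,"tx":0,"ty":0,"tz":0,"spin":0}]'
python3 -c "
from h import *; plan(406.6,339.1,17.7,13.5)"
```

```text
clock: 17.95
tool_pos: [0.4059, 0.3387, 0.0197]
eef_rot: [0.993, 0.117, -0.007, 0.001]
contact_force: [0.5, 0.1, -4.6]
opening: 0.538
finger_force: 55.0
now mm [405.9 338.7  19.7] head 13.5 | t [ 0.08 -0.03  0.2 ] | spin -0.0 | t after spin [ 0.08 -0.02  0.2 ] | q [-0.82  0.94  0.07  1.98 -0.28  0.24 -1.84] t 17.95 open 0.538 F [ 0.5  0.1 -4.6]
```

```bash

python3 -m creep '[{"grip":-1,"tx":0.1,"ty":0,"tz":0.1,"spin":0},{"grip":-1,"tx":0,"ty":0,"tz":0.1,"spin":0},{"grip":-1,"tx":0,"ty":0,"tz":0.05,"spin":0},{"grip":-1,"tx":0,"ty":0,"tz":0,"spin":0}]'
python3 -m creep '[{"grip":1,"tx":0,"ty":0,"tz":0,"spin":0},{"grip":1,"tx":0,"ty":0,"tz":0,"spin":0},{"grip":1,"tx":0,"ty":0,"tz":0,"spin":0},{"grip":1,"tx":0,"ty":0,"tz":0,"spin":0},{"grip":1,"tx":0,"ty":0,"tz":0,"spin":0},{"grip":1,"tx":0,"ty":0,"tz":-1.5,"spin":0},{"grip":1,"tx":0,"ty":0,"tz":-3,"spin":0},{"grip":1,"tx":0,"ty":0,"tz":-3,"spin":0}]'
python3 -m creep '[{"grip":1,"tx":0,"ty":0,"tz":-3.5,"spin":0},{"grip":1,"tx":0,"ty":0,"tz":-1.5,"spin":0},{"grip":1,"tx":0,"ty":0,"tz":0,"spin":0},{"grip":1,"tx":0,"ty":0,"tz":0,"spin":0}]'
python3 -c "
from h import *; plan(680.3,-107.8,120,2.7)"
```

```text
clock: 18.28
tool_pos: [0.4074, 0.3392, 0.0179]
eef_rot: [0.993, 0.117, -0.007, 0.0]
contact_force: [0.3, -1.6, 2.4]
opening: 0.541
finger_force: 55.0
clock: 18.95
tool_pos: [0.4071, 0.3385, 0.0923]
eef_rot: [0.993, 0.117, -0.009, 0.002]
contact_force: [-0.3, 1.4, 0.3]
opening: 1.002
finger_force: 0.0
clock: 19.28
tool_pos: [0.4089, 0.3397, 0.1429]
eef_rot: [0.993, 0.117, -0.007, 0.0]
contact_force: [0.4, 0.1, -0.8]
opening: 0.996
finger_force: 0.0
now mm [408.9 339.7 142.9] head 13.5 | t [15.99 49.85  2.02] | spin 10.8 | t after spin [25.03 45.97  2.02] | q [-0.88  0.72  0.17  1.94 -0.25  0.51 -1.87] t 19.28 open 0.996 F [ 0.4  0.1 -0.8]
```

```bash

python3 -m creep '[{"grip":1,"tx":1.142,"ty":3.56,"tz":0,"spin":0},{"grip":1,"tx":1.142,"ty":3.56,"tz":0,"spin":0},{"grip":1,"tx":1.142,"ty":3.56,"tz":0,"spin":0},{"grip":1,"tx":1.142,"ty":3.56,"tz":0,"spin":0},{"grip":1,"tx":1.142,"ty":3.56,"tz":0,"spin":0},{"grip":1,"tx":1.142,"ty":3.56,"tz":0,"spin":0},{"grip":1,"tx":1.142,"ty":3.56,"tz":0,"spin":0},{"grip":1,"tx":1.142,"ty":3.56,"tz":0,"spin":0}]'
python3 -m creep '[{"grip":1,"tx":1.142,"ty":3.56,"tz":0,"spin":0},{"grip":1,"tx":1.142,"ty":3.56,"tz":0,"spin":0},{"grip":1,"tx":1.142,"ty":3.56,"tz":0,"spin":0},{"grip":1,"tx":1.142,"ty":3.56,"tz":0,"spin":0},{"grip":1,"tx":1.142,"ty":3.56,"tz":0,"spin":0},{"grip":1,"tx":1.142,"ty":3.56,"tz":0,"spin":0},{"grip":1,"tx":0,"ty":0,"tz":2,"spin":5.4},{"grip":1,"tx":0,"ty":0,"tz":2,"spin":5.4}]'
python3 -m creep '[{"grip":1,"tx":0,"ty":0,"tz":0,"spin":0},{"grip":1,"tx":0,"ty":0,"tz":0,"spin":0}]' 25
python3 - <<'E'
from h import *
plan(680.3,-108.3,4,2.7)
p,d=optics.snapshot('top'); cv2.imwrite('pics/top2.png',p[:,:,::-1])
c=optics.get_calibration('top')
for n,u,v,k,z in(('plane',138,229,40,.025),('saw',145,159,20,.025),('tin',177,197,16,.03)):
    q=cloud(d,box(np.ones(d.shape,bool),u,v,k),c); q=q[q[:,2]>z]; print(n,cv2.minAreaRect(q[:,:2].astype(np.float32)*1000),np.median(q[:,2]))
E
```

```text
clock: 19.95
tool_pos: [0.5633, 0.0818, 0.139]
eef_rot: [0.993, 0.117, -0.009, 0.001]
contact_force: [0.6, -0.0, 0.5]
opening: 1.002
finger_force: 0.0
clock: 20.62
tool_pos: [0.6802, -0.1126, 0.0981]
eef_rot: [1.0, 0.019, -0.007, 0.002]
contact_force: [0.0, 1.5, -1.2]
opening: 0.998
finger_force: 0.0
clock: 20.78
tool_pos: [0.6776, -0.1074, 0.097]
eef_rot: [1.0, 0.025, -0.01, 0.001]
contact_force: [0.5, -0.0, -0.1]
opening: 1.003
finger_force: 0.0
now mm [ 677.6 -107.4   97. ] head 2.8 | t [0.45 0.09 9.29] | spin 0.1 | t after spin [0.45 0.09 9.29] | q [ 0.03  0.95  0.12  1.45 -0.14  0.76 -1.32] t 20.78 open 1.003 F [ 0.5 -0.  -0.1]
plane ((399.975341796875, 278.14215087890625), (139.23558044433594, 169.36766052246094), 17.73946762084961) 0.039246098640927346
saw ((580.8665161132812, 323.29632568359375), (49.93258285522461, 48.82548904418945), 45.89836120605469) 0.04644291098903333
tin ((473.52239990234375, 217.66046142578125), (35.7749137878418, 35.429805755615234), 64.52290344238281) 0.054250097802842887
```

View pics/top2.png

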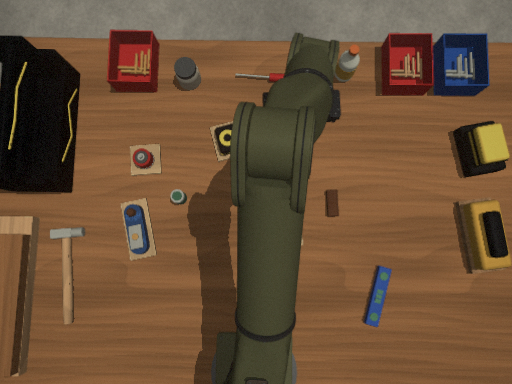

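The plane sits on its board at (138,229), the saw on its board at (145,159), and the tin has not moved. Grip the level.

```bash

python3 -m creep '[{"grip":1,"tx":0.3,"ty":0,"tz":3,"spin":0},{"grip":1,"tx":0,"ty":0,"tz":3,"spin":0},{"grip":1,"tx":0,"ty":0,"tz":2,"spin":0},{"grip":1,"tx":0,"ty":0,"tz":1,"spin":0},{"grip":1,"tx":0,"ty":0,"tz":0,"spin":0},{"grip":-1,"tx":0,"ty":0,"tz":0,"spin":0},{"grip":-1,"tx":0,"ty":0,"tz":0,"spin":0},{"grip":-1,"tx":0,"ty":0,"tz":0,"spin":0}]' 25
python3 -m creep '[{"grip":-1,"tx":0,"ty":0,"tz":0,"spin":0},{"grip":-1,"tx":0,"ty":0,"tz":0,"spin":0},{"grip":-1,"tx":0,"ty":0,"tz":0,"spin":0},{"grip":-1,"tx":0,"ty":0,"tz":0,"spin":0},{"grip":-1,"tx":0,"ty":0,"tz":0,"spin":0},{"grip":-1,"tx":0,"ty":0,"tz":0,"spin":0},{"grip":-1,"tx":0,"ty":0,"tz":0,"spin":0}]'
python3 -c "
from h import *; plan(457,-82,120,10)"
```

```text
clock: 21.5
tool_pos: [0.6829, -0.1086, 0.0119]
eef_rot: [1.0, 0.024, -0.005, 0.002]
contact_force: [-0.0, -0.9, 0.3]
opening: 0.797
finger_force: 0.0
clock: 22.08
tool_pos: [0.6815, -0.1086, 0.0099]
eef_rot: [1.0, 0.023, -0.007, 0.002]
contact_force: [-0.2, -0.2, 1.6]
opening: 0.383
finger_force: 25.0
now mm [ 681.5 -108.6    9.9] head 2.7 | t [-22.46  -3.67 -10.7 ] | spin -7.3 | t after spin [-21.8   -6.51 -10.7 ] | q [ 0.04  1.07  0.1   1.46 -0.15  0.63 -1.32] t 22.08 open 0.383 F [-0.2 -0.2  1.6]
```

```bash

python3 -m creep '[{"grip":-1,"tx":0,"ty":0,"tz":-1.5,"spin":0},{"grip":-1,"tx":0,"ty":0,"tz":-2.5,"spin":0},{"grip":-1,"tx":0,"ty":0,"tz":-3,"spin":0},{"grip":-1,"tx":0,"ty":0,"tz":-2.5,"spin":0},{"grip":-1,"tx":-3.19,"ty":-0.53,"tz":0,"spin":0},{"grip":-1,"tx":-3.19,"ty":-0.53,"tz":0,"spin":0},{"grip":-1,"tx":-3.19,"ty":-0.53,"tz":0,"spin":0},{"grip":-1,"tx":-3.19,"ty":-0.53,"tz":0,"spin":0}]'
python3 -m creep '[{"grip":-1,"tx":-3.19,"ty":-0.53,"tz":0,"spin":0},{"grip":-1,"tx":-3.19,"ty":-0.53,"tz":0,"spin":0},{"grip":-1,"tx":-3.19,"ty":-0.53,"tz":0,"spin":0},{"grip":-1,"tx":0,"ty":0,"tz":1.5,"spin":-3.7},{"grip":-1,"tx":0,"ty":0,"tz":1.5,"spin":-3.6},{"grip":-1,"tx":0,"ty":0,"tz":0,"spin":0},{"grip":-1,"tx":0,"ty":0,"tz":0,"spin":0}]'
python3 -c "
from h import *; plan(458,-81.9,19,10)"
```

```text
clock: 22.75
tool_pos: [0.5529, -0.0925, 0.1077]
eef_rot: [1.0, 0.023, -0.007, 0.001]
contact_force: [0.8, 0.5, -3.1]
opening: 0.384
finger_force: 25.0
clock: 23.33
tool_pos: [0.4578, -0.0815, 0.0782]
eef_rot: [0.996, 0.086, -0.007, 0.001]
contact_force: [-0.3, 0.1, -2.5]
opening: 0.387
finger_force: 25.0
now mm [457.8 -81.5  78.2] head 9.9 | t [0.1  0.04 5.92] | spin -0.1 | t after spin [0.1  0.04 5.92] | q [ 0.05  0.79  0.03  2.16 -0.1   0.21 -1.22] t 23.33 open 0.387 F [-0.3  0.1 -2.5]
```

```bash

python3 -m creep '[{"grip":-1,"tx":0.1,"ty":0,"tz":2,"spin":0},{"grip":-1,"tx":0,"ty":0,"tz":1.5,"spin":0},{"grip":-1,"tx":0,"ty":0,"tz":1,"spin":0},{"grip":-1,"tx":0,"ty":0,"tz":0.7,"spin":0},{"grip":-1,"tx":0,"ty":0,"tz":0.4,"spin":0},{"grip":-1,"tx":0,"ty":0,"tz":0.1,"spin":0},{"grip":-1,"tx":0,"ty":0,"tz":0,"spin":0},{"grip":-1,"tx":0,"ty":0,"tz":0,"spin":0}]'
python3 -c "
from h import *; plan(458,-81.9,19,10)"
```

```text
clock: 24.0
tool_pos: [0.4581, -0.0816, 0.0214]
eef_rot: [0.996, 0.087, -0.007, 0.001]
contact_force: [0.6, -0.1, -2.4]
opening: 0.387
finger_force: 25.0
now mm [458.1 -81.6  21.4] head 10.0 | t [-0.01  0.03  0.24] | spin -0.0 | t after spin [-0.01  0.03  0.24] | q [ 0.06  0.91  0.02  2.17 -0.1   0.07 -1.22] t 24.0 open 0.387 F [ 0.6 -0.1 -2.4]
```

Lower to contact, release, lift, then move aside (+x, −y) for a clear view.

```bash

python3 -m creep '[{"grip":-1,"tx":0,"ty":0,"tz":0.1,"spin":0},{"grip":-1,"tx":0,"ty":0,"tz":0.1,"spin":0},{"grip":-1,"tx":0,"ty":0,"tz":0.05,"spin":0},{"grip":-1,"tx":0,"ty":0,"tz":0,"spin":0}]'
python3 -m creep '[{"grip":1,"tx":0,"ty":0,"tz":0,"spin":0},{"grip":1,"tx":0,"ty":0,"tz":0,"spin":0},{"grip":1,"tx":0,"ty":0,"tz":0,"spin":0},{"grip":1,"tx":0,"ty":0,"tz":0,"spin":0},{"grip":1,"tx":0,"ty":0,"tz":0,"spin":0},{"grip":1,"tx":0,"ty":0,"tz":-1.5,"spin":0},{"grip":1,"tx":0,"ty":0,"tz":-3,"spin":0},{"grip":1,"tx":0,"ty":0,"tz":-3.5,"spin":0}]'
python3 -m creep '[{"grip":1,"tx":0,"ty":0,"tz":-3.5,"spin":0},{"grip":1,"tx":0,"ty":0,"tz":-2,"spin":0},{"grip":1,"tx":0,"ty":3.5,"tz":0,"spin":0},{"grip":1,"tx":0,"ty":3.5,"tz":0,"spin":0},{"grip":1,"tx":0,"ty":3.5,"tz":0,"spin":0},{"grip":1,"tx":0,"ty":3.5,"tz":0,"spin":0},{"grip":1,"tx":0,"ty":3.5,"tz":0,"spin":0},{"grip":1,"tx":0,"ty":3.5,"tz":0,"spin":0}]'
python3 -m creep '[{"grip":1,"tx":0,"ty":3.5,"tz":0,"spin":0},{"grip":1,"tx":0,"ty":3.5,"tz":0,"spin":0},{"grip":1,"tx":0,"ty":3.5,"tz":0,"spin":0},{"grip":1,"tx":0,"ty":0,"tz":0,"spin":0},{"grip":1,"tx":0,"ty":0,"tz":0,"spin":0},{"grip":1,"tx":0,"ty":0,"tz":0,"spin":0}]'
python3 - <<'E'
from h import *
p,d=optics.snapshot('top'); cv2.imwrite('pics/top3.png',p[:,:,::-1])
c=optics.get_calibration('top')
for n,u,v,k,z in(('level',288,215,36,.022),('plane',138,229,40,.025),('saw',145,159,20,.025),('tape',229,140,24,.025),('tin',177,197,16,.03)):
    m=box(np.ones(d.shape,bool),u,v,k)
    if n=='plane': m[:,162:]=0
    q=cloud(d,m,c); q=q[q[:,2]>z]; print(n,cv2.minAreaRect(q[:,:2].astype(np.float32)*1000),np.median(q[:,2]))
plan(400,-400,120,10)
E
```

```text
clock: 24.33
tool_pos: [0.458, -0.0816, 0.0188]
eef_rot: [0.996, 0.087, -0.007, 0.001]
contact_force: [0.0, 0.4, 2.2]
opening: 0.384
finger_force: 25.0
clock: 25.0
tool_pos: [0.4575, -0.0811, 0.098]
eef_rot: [0.996, 0.087, -0.009, 0.001]
contact_force: [0.3, 0.3, -0.4]
opening: 0.966
finger_force: 0.0
clock: 25.67
tool_pos: [0.4956, -0.2896, 0.1535]
eef_rot: [0.996, 0.087, -0.008, 0.001]
contact_force: [0.3, 0.8, -1.0]
opening: 0.999
finger_force: 0.0
clock: 26.17
tool_pos: [0.5138, -0.3902, 0.153]
eef_rot: [0.996, 0.087, -0.008, 0.0]
contact_force: [0.1, -0.1, 0.7]
opening: 1.001
finger_force: 0.0
level ((428.88037109375, -85.78318786621094), (160.5586395263672, 34.40652084350586), 10.270966529846191) 0.03350681475179621
plane ((382.5579833984375, 332.2689514160156), (138.82247924804688, 49.390106201171875), 12.804778099060059) 0.038170538582959636
saw ((581.0445556640625, 322.5859375), (50.800533294677734, 48.84259796142578), 2.272630214691162) 0.04629581433971462
tape ((639.8204345703125, 86.01084899902344), (77.31562042236328, 60.6258659362793), 14.650771141052246) 0.04486293690628894
tin ((472.888916015625, 217.4213104248047), (35.821083068847656, 36.17000961303711), 20.95648956298828) 0.05446923796644819
now mm [ 514.1 -389.3  153.2] head 10.1 | t [-11.37  -0.94   3.49] | spin 0.1 | t after spin [-11.37  -0.93   3.49] | q [ 0.57  0.82  0.01  1.57  0.    0.76 -0.82] t 26.22 open 1.0 F [-0.3  0.2  0.6]
```

View pics/top3.png

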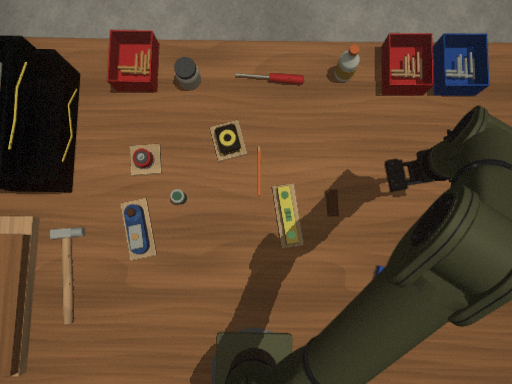

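The picture shows all four tools on their boards: level (288,215), plane (138,229), tape (229,140), saw (145,159). Each is within 3 mm of its outline's centre, and the tin at (177,197) is where it was. The gripper is clear of everything.

```bash
python3 -c "
from plant import workorder; print(workorder.finish_job())"
```

```text
the job is handed in; nothing more can be done
None
```

I put all four tools on their outlined boards, each within about 3 mm of centre in the last picture; the tin stayed put, and I handed the job in at about 26 s (no verdict was returned).

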